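# Straightedge check of a gearbox cover and seating its proud bush

### The arm

A 7-joint arm with a two-finger parallel gripper is mounted at the origin on the work surface. World frame = base frame: x ahead of the robot, y to its left, z up, the work surface at z = 0. Lengths are in m, angles in rad, forces in N, time in s.
With the tool pointing down it reaches from about 0.4 to 0.875 m from the base axis. Payload 19.3 kg.
Tool frame: the origin (TCP) lies on the centre line of the jaws, within the pads' length; the fingertips stand 8 mm ahead of it and the grasp point (between the pads) lies 11 mm behind it; z points along the fingers, y is the line along which they close (so a half turn about z gives the same grasp; the last joint's range is limited). The gripper opens to 85 mm and grips with 20 to 120 N. Pads are 22 mm wide; open, the fingers measure 114 mm over their backs; the gripper's body (76 mm by 85 mm) begins 54 mm behind the grasp point. The pads swing forward as they close: fully open they stand 13 mm farther back than shut.
Start: joints at [1.215, 0.521, -0.036, 1.599, 0.021, 1.021, -0.113], TCP at [0.176, -0.6, 0.239] pointing down, gripper open.
Joint ranges: [-2.91, 2.91], [-0.3, 2.13], [-1.5, 1.42], [0.17, 2.43], [-1.26, 4.41], [0.16, 1.93], [-2.52, 2.52]. Speed limits (rad/s): [1.89, 1.89, 2.39, 2.39, 3.01, 3.01, 3.01].

### API

Orientations are given as [roll, pitch, yaw] about the fixed x, y, z axes, in that order (R = Rz(yaw) Ry(pitch) Rx(roll)).
In Python, from workcell import status, grab_frame, camera_params, bot, search_frame, silhouettes gives the robot as it stands.
- The arm moves only by the shell command python3 -m creep 'ROWS' [FORCE]. ROWS is JSON, a list of rows, each a list of 5 numbers: the shift along the tool's x, y, z in units of 60 mm (1.0 is 60 mm), then the turn about the tool's z in units of 8 degrees (1.0 is 8 degrees), then the opening, from 0 (shut) to 1 (fully open). In form: [[x, y, z, twist, hand], ...]. A call has 1 to 5 rows; each row is the pose to reach, as a shift and turn from the pose commanded when the call began, along the tool's axes at that moment; what a row does not reach only later rows make up. A row lasts 1/8 s, in which the tool goes at most 62.5 mm and 10.7 degrees, less where a joint would pass 70% of its speed; a pose out of reach is approached as far as the arm can. A call with a gripper value outside its range is refused whole. The fingers move at their own pace and stop on an object; FORCE is the grip in N (left out, the last holds). Time passes only in rows, so rows that repeat a pose let the fingers close. It gives the time, the measured TCP pose, the force, the opening and the grip force at its end, in the units of the state.
- status.observe(): the state, without advancing time (a new reading comes with each control period).
- grab_frame(name): name is "scene" or "top"; returns the picture (400x640x3 uint8, blue, green, red); there is no depth.
- camera_params(name): a dict with "K" (3x3 intrinsics, pixels), "rvec" (rotation vector, rad) and "tvec" (3), from world to camera coordinates, as OpenCV has them. Camera axes: x right, y down, z forward; pixel columns grow to the right and rows downward; lengths in m; the calibration is good to about 2 mm. A picture is of the moment at which its call begins. camera_params takes no time and is no camera call.
- bot.job_done(): hands the job in; it is judged then, once.
Trained networks look in the newest picture that a camera, given by its name, has taken for a name from the list of things; names that differ only in an ending like _2 or _b are one class to them, and where a whole thing is asked for, a point or a joint stands for the part that bears it (a point fixed in the world has none). Each returns a list of dicts, best first, with "p" (0 to 1); they miss things now and then, are a little off and sometimes report something else, mostly with a low value. They report only what shows in the picture. A call takes as long as a camera call.
- search_frame(camera, name): "extent" ([left, top, right, bottom] as shares, 0 to 1, of the picture: columns of its width, rows of its height, round what is visible of it).
- silhouettes(camera, name): "mask" (400x640 bool, what is visible of it) and "extent" ([left, top, right, bottom] as shares, 0 to 1, of the picture: columns of its width, rows of its height, round what is visible of it).
The state is a dict: "clock": time; "qpos": joint angles; "qd": joint speeds; "joint_efforts": joint torques, N m; "position": TCP position; "tool_rot": TCP orientation; "force": force on the tool from outside, world axes, zero at the start; "moment": the same for the moment, N m; "grip_width": finger opening in m; "finger_force": force on a finger pad.
Only numpy, scipy, OpenCV 4.12 (cv2) and the standard library are available. Lean on these libraries where they do the work, as an engineer would, in place of code of your own. Each camera call takes 0.05 s, during which the arm holds its last target. There are 200 camera calls.

### The job

Gently lay the straightedge lengthwise along the middle of the clamped gearbox cover, over both brass bushes, let go, and press down on its ends with closed fingers to feel it rock, because one of the two bushes stands proud. Then push down on top of the straightedge right over the proud bush, firmly but with no more than 25 N, until that bush is home, and lift off. Last, press lightly on the red end and then on the black end to feel that it no longer rocks, and leave the straightedge lying flat there, with the other parts on the trolley undisturbed.

Things in the scene. Friction and masses are not known exactly. Their poses are not given: they have to be found in the camera images.
- cover: Grey gearbox cover clamped to the trolley top, face up, 220 x 120 mm (x by y), 50 mm high; it cannot move. Origin: centre of its underside, x along its length, z up. Its face is a flat rim at z = 50 mm: end lands from x = 84 to 110 mm either side, side lands from y = 42 to 60 mm; recessed 20 mm within. Two brass bushes, 24 mm across, stand on its long middle line at x = +40 and -40 mm.
- seat_1 (a point): Fixed point of the cover at face height, on the axis of the bush at x = +40 mm. One bush, not known which, is home (0.3 mm under the face); the other stands 3.2 to 4.8 mm above the face. The proud one slides straight down under about 14 N, stays where it is left, and stops 0.3 mm under the face. This point does not move with the bush.
- seat_2 (a point): The same for the bush at x = -40 mm. A straightedge laid on the middle line let go gently rests tipped 1 to 2 degrees, low at the end away from the proud bush. 2 to 6 N on the end by the proud bush rocks it down 4 to 8 mm on to the rim (3 to 5 degrees); the other end does not give. Pressing the ends does not drive the bush; pressing over it, or setting the bar down hard, does.
- straightedge: Loose rigid bar, steel-grey, 240 mm long (x), 24 mm wide (y), 34 mm high (z), 0.16 to 0.24 kg, lying on the trolley top at the start. Origin: centre of its underside, z up. 30 mm of its +x end is red, 30 mm of its -x end black. Take it across its width at the middle, in its upper part. Either end may go to either side of the cover.
- red_end (a point): Point on top of the straightedge at its red end, 100 mm from its middle (x = +100, z = 34 mm): where to press; with the bar centred on the cover it lies over an end land.
- black_end (a point): The same on the black end (x = -100, z = 34 mm).
- bearing: Loose steel bearing ring, 72 mm across, 18 mm high, origin at the centre of its underside. Bystander.
- hub: Loose dark steel flanged hub, 84 mm across, 45 mm high, origin at the centre of its underside. Bystander.
- filter: Loose blue canister filter, 66 mm across, 75 mm high, origin at the centre of its underside. Bystander.
- wrench: Loose wrench, 160 mm long, lying along its x. Bystander.

How it is judged:
By the outcome, as a careful person would: the job done as asked, in the order asked, and still so for the second after the job is handed in, with the robot touching nothing.
It also fails if it takes over 72 s, if anything falls off the work surface, if the arm or the gripper's body presses on something with over 40 N, if the wrist force passes 120 N, or if a joint passes its speed limit or range.

## Working session

There is one attempt and no reset: what is moved stays moved. The work goes in short steps, Python scripts to look and compute and a shell command to move; the robot and the scene stay as the last step left them, time stands still between calls to the robot, and variables do not carry over. Pictures are saved under pics/ and viewed, at most 10 in all, crops included, and the job is handed in when it is done.

```bash
ls; mkdir -p pics; python3 - <<'E'
from workcell import status, grab_frame, camera_params, bot, search_frame, silhouettes
import cv2,numpy as np
for c in ("scene","top"):
    im=grab_frame(c); cv2.imwrite(f"pics/{c}0.png",im)
    p=camera_params(c); print(c,np.round(p["K"],1).tolist(),p["rvec"],p["tvec"])
    R=cv2.Rodrigues(np.array(p["rvec"]))[0]; print("cam pos",-R.T@np.array(p["tvec"]).ravel())
    for n in ("cover","straightedge"):
        for d in search_frame(c,n)[:2]: print(n,d["p"],np.round(np.array(d["extent"])*[640,400,640,400],1))
print(status.observe())
E
```

```text
pics
scene [[448.8, 0.0, 325.6], [0.0, 448.8, 199.8], [0.0, 0.0, 1.0]] [ 0.7252958   2.69596086 -1.02501772] [ 0.48625659 -0.20754974  1.45400109]
cam pos [0.96373042 0.73567841 0.96106322]
cover 0.57 [305.7 177.8 392.2 250.3]
straightedge 0.6 [274.3 123.2 328.6 171.5]
top [[380.9, 0.0, 317.2], [0.0, 380.9, 197.1], [0.0, 0.0, 1.0]] [ 2.14846489 -2.17439166  0.05230317] [0.07106765 0.5744125  0.86703213]
cam pos [0.50032241 0.0330049  0.91396565]
cover 0.66 [266.6 161.7 344.1 269.1]
straightedge 0.61 [418.2 175.8 468.2 277.4]
{'clock': 0.3, 'qpos': array([ 1.21477914,  0.52162496, -0.03629463,  1.59963527,  0.02120418,
        1.02111945, -0.11282528]), 'qd': array([-1.61441508e-03,  4.29837621e-05, -2.76548357e-04, -2.48141780e-04,
        1.83584034e-03, -2.49176032e-04, -6.69337710e-05]), 'joint_efforts': array([-1.41562094e-03, -9.26014566e+01,  1.97569616e+00, -3.69743693e+01,
        1.78672944e-02,  4.97882604e-03, -4.99851944e-05]), 'position': array([ 0.17614808, -0.59955456,  0.2391021 ]), 'tool_rot': array([-3.14119230e+00,  3.89023683e-05,  2.85748969e-01]), 'force': array([-0.07895797, -0.24251469, -0.1595491 ]), 'moment': array([0.02573365, 0.08333724, 0.03749741]), 'finger_force': 0.0, 'grip_width': 0.08506437918589788}
```

View pics/top0.png

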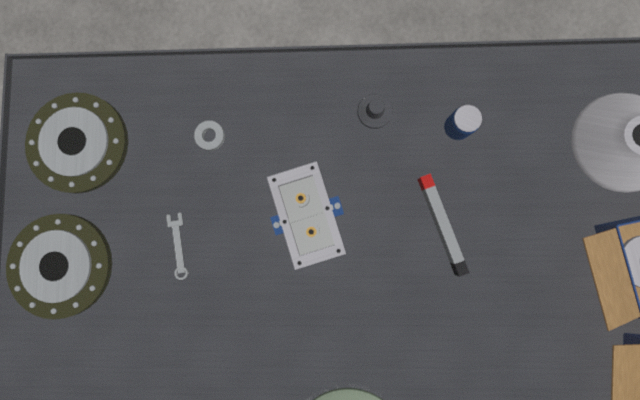

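View pics/scene0.png

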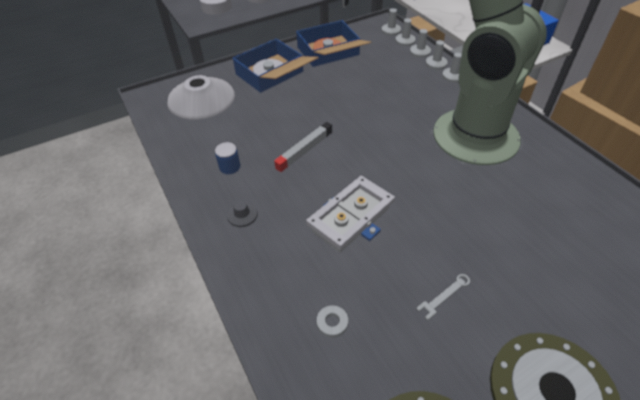

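The top view shows the cover at about (306,215) with its bushes at (301,198) and (311,232), and the bar at (444,225) with its red end up at (428,182) and its black end at (460,268). The bystanders are well clear. Next I'll fit box models to the masks.

```bash
cat > h.py <<'E'
from workcell import status, grab_frame, camera_params, bot, search_frame, silhouettes
import cv2,numpy as np
from scipy.optimize import minimize
P={c:camera_params(c) for c in ("scene","top")}
def proj(c,X):
    return cv2.projectPoints(np.array(X,float).reshape(-1,3),np.array(P[c]["rvec"],float),np.array(P[c]["tvec"],float),np.array(P[c]["K"],float),None)[0].reshape(-1,2)
def ray(c,uv,z):
    p=P[c];R=cv2.Rodrigues(np.array(p["rvec"],float))[0];o=-R.T@np.array(p["tvec"],float).ravel()
    d=R.T@np.linalg.inv(p["K"])@np.array([uv[0],uv[1],1.]);return o+d*(z-o[2])/d[2]
def box(L,W,H,x,y,yaw,z=0,pitch=0):
    B=np.array([[a*L/2,b*W/2,h] for a in(-1,1) for b in(-1,1) for h in(0,H)])
    c,s=np.cos(pitch),np.sin(pitch); B=B@np.array([[c,0,s],[0,1,0],[-s,0,c]]).T
    c,s=np.cos(yaw),np.sin(yaw)
    return B@np.array([[c,-s,0],[s,c,0],[0,0,1]]).T+[x,y,z]
def rend(c,X,S=4):
    h=cv2.convexHull(proj(c,X).astype(np.float32)).reshape(-1,2)
    im=np.zeros((400*S,640*S),np.uint8)
    cv2.fillPoly(im,[np.round((h+.5)*S*16-8).astype(np.int32)],255,shift=4)
    return cv2.resize(im,(640,400),interpolation=cv2.INTER_AREA)/255.
def fit(masks,L,W,H,x0,z=0):
    def f(v): return sum(np.abs(rend(c,box(L,W,H,v[0],v[1],v[2],z))-m).sum()/m.sum() for c,m in masks.items())
    r=minimize(f,x0,method="Nelder-Mead",options=dict(initial_simplex=np.array(x0)+np.array([[0,0,0],[.01,0,0],[0,.01,0],[0,0,.1]]),xatol=2e-4,fatol=1e-4))
    return r.x,r.fun
E
python3 - <<'E'
from h import *
for n,D,x0 in (("cover",(.22,.12,.05),(*ray("top",(306,215),.05)[:2],.3)),("straightedge",(.24,.024,.034),(*ray("top",(444,225),.034)[:2],.3))):
    ms={}
    for c in P:
        grab_frame(c); s=silhouettes(c,n)
        if s: ms[c]=s[0]["mask"].astype(float); print(n,c,s[0]["p"],ms[c].sum())
    print("both",fit(ms,*D,x0))
    for c in ms: print(c,fit({c:ms[c]},*D,x0))
print("bush top",ray("top",(301,198),.05),ray("top",(311,232),.05)); print("scene",ray("scene",(341,218),.05),ray("scene",(361,202),.05))
E
```

```text
cover scene 0.81 3661.0
cover top 0.61 5274.0
both (array([0.53231391, 0.08907429, 0.29514163]), np.float64(0.27323198413056893))
scene (array([0.52906461, 0.0853323 , 0.29842167]), np.float64(0.1385478091810338))
top (array([0.53288256, 0.08993754, 0.29336759]), np.float64(0.12124815037884701))
straightedge scene 0.65 867.0
straightedge top 0.81 1463.0
both (array([ 0.50853607, -0.22576087,  0.33876434]), np.float64(0.16739402614685162))
scene (array([ 0.51048236, -0.22588987,  0.33724498]), np.float64(0.08935929619829477))
top (array([ 0.50777828, -0.225856  ,  0.33346491]), np.float64(0.07509683299156983))
bush top [0.57166818 0.10039771 0.05      ] [0.49422318 0.07827033 0.05      ]
scene [0.57413194 0.10688352 0.05      ] [0.49919572 0.08673517 0.05      ]
```

```bash
python3 - <<'E'
from h import *
def T(v,pts): 
    c,s=np.cos(v[2]),np.sin(v[2]); return np.array(pts)@np.array([[c,-s,0],[s,c,0],[0,0,1]]).T+[v[0],v[1],0]
v=(.5325,.0893,.293); b=(.5080,-.2258,.335)
out=[]
for c,(x0,y0) in (("top",(255,150)),("scene",(300,165))):
    im=grab_frame(c); S=4; im=cv2.resize(im,None,fx=S,fy=S,interpolation=cv2.INTER_CUBIC)
    def pl(X,col,close=True): cv2.polylines(im,[np.round((proj(c,X)+.5)*S*8).astype(np.int32)],close,col,1,cv2.LINE_AA,3)
    for L,W,z in ((.11,.06,.05),(.084,.042,.05),(.11,.06,0)): pl(T(v,[[L,W,z],[-L,W,z],[-L,-W,z],[L,-W,z]]),(0,255,0))
    a=np.linspace(0,6.28,40)
    for s in(.04,-.04): pl(T(v,np.c_[s+.012*np.cos(a),.012*np.sin(a),0*a+.05]),(0,0,255))
    out.append(im[y0*S:(y0+140)*S,x0*S:(x0+99)*S])
cv2.imwrite("pics/ov.png",np.hstack(out))
E
```

```text
(no output)
```

View pics/ov.png

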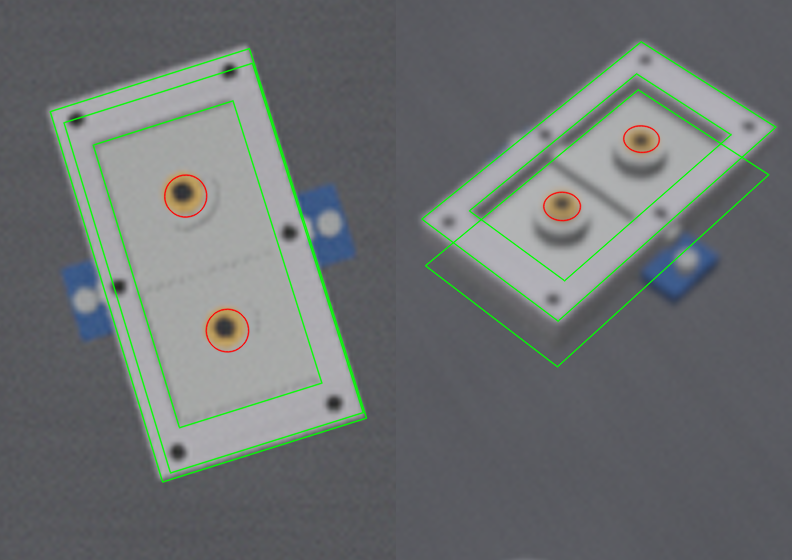

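The overlay matches the cover well in both cameras, with the bushes at their predicted places. So the cover is at (0.5325, 0.0893) with yaw 0.293, and the bar is at (0.508, -0.226) with yaw 0.335 and its red end towards +x.

```bash
cat >> h.py <<'E'
COVER=(.5325,.0893,.293); BAR=(.5080,-.2258,.335)
def go(p,yaw):
    s=status.observe(); q=s["tool_rot"][2]; c,n=np.cos(q),np.sin(q); d=np.array(p)-s["position"]
    u=[d[0]*c+d[1]*n, d[0]*n-d[1]*c, -d[2]]
    print("rows:",np.round(np.array(u)/.06,3),"twist",round(-np.degrees(yaw-q)/8,3),"| t %.2f F %s w %.4f pos %s rot %s"%(s["clock"],np.round(s["force"],1),s["grip_width"],np.round(s["position"],4),np.round(s["tool_rot"],4)))
def on(x,y,z,yaw=COVER[2]):  # cover-frame
    c,n=np.cos(COVER[2]),np.sin(COVER[2]); go([COVER[0]+x*c-y*n,COVER[1]+x*n+y*c,z],yaw)
E
python3 -c "
from h import *
go([.508,-.2258,.10],.335)"
```

```text
rows: [ 7.063 -4.42   2.322] twist -0.353 | t 0.80 F [-0.7 -0.4  0.1] w 0.0852 pos [ 0.1761 -0.5997  0.2393] rot [-3.1416 -0.      0.2857]
```

```bash
python3 -m creep '[[0.6,-0.38,0,-0.05,1],[1.4,-0.88,0,-0.15,1],[2.2,-1.38,0,-0.25,1],[3,-1.88,0,-0.353,1],[3.8,-2.38,0,-0.353,1]]' 25; python3 -m creep '[[0.8,-0.5,0.2,0,1],[1.6,-1.0,0.6,0,1],[2.4,-1.5,1.2,0,1],[3.1,-1.95,1.9,0,1],[3.26,-2.04,2.32,0,1]]'; python3 -c "
from h import *
go([.508,-.2258,.016],.335)"
```

```text
clock: 1.42
position: [0.3557, -0.397, 0.2395]
tool_rot: [3.141, -0.0, 0.335]
force: [1.1, -0.8, 0.6]
grip_width: 0.0855
finger_force: 0.0
clock: 2.05
position: [0.5006, -0.2155, 0.0987]
tool_rot: [-3.141, -0.001, 0.339]
force: [0.3, -1.0, 0.4]
grip_width: 0.0855
finger_force: 0.0
rows: [0.059 0.203 1.378] twist 0.025 | t 2.05 F [ 0.3 -1.   0.4] w 0.0855 pos [ 0.5006 -0.2155  0.0987] rot [-3.1405e+00 -5.0000e-04  3.3850e-01]
```

```bash
python3 -m creep '[[0.06,0.2,0.2,0,1],[0.06,0.2,0.6,0,1],[0.06,0.2,1.1,0,1],[0.06,0.2,1.37,0,1],[0.06,0.2,1.37,0,1]]'; python3 -c "
from h import *
go([.508,-.2258,.016],.335)
cv2.imwrite('pics/g.png',cv2.resize(grab_frame('scene')[90:210,230:390],None,fx=4,fy=4))"
```

```text
clock: 2.68
position: [0.5061, -0.2291, 0.0175]
tool_rot: [-3.141, 0.001, 0.334]
force: [0.1, 0.2, -0.0]
grip_width: 0.085
finger_force: 0.0
rows: [ 0.048 -0.041  0.024] twist -0.004 | t 2.67 F [ 0.1  0.2 -0. ] w 0.0850 pos [ 0.5061 -0.2291  0.0175] rot [-3.141e+00  1.000e-03  3.344e-01]
```

View pics/g.png

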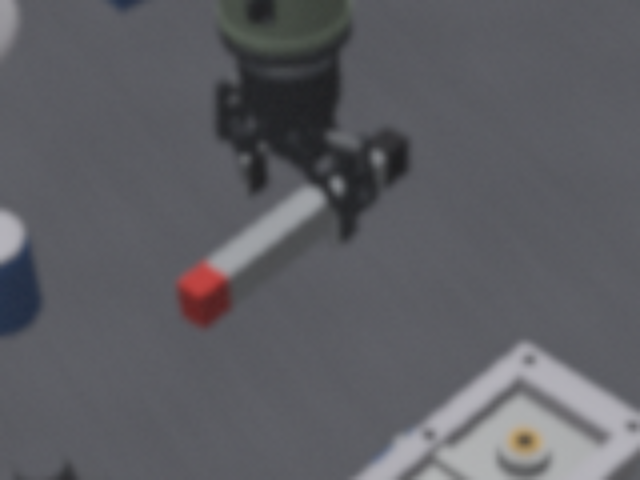

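The fingers straddle the bar around its middle, with the red end at (205,295) in the crop pointing the right way. Now I'll close and lift.

```bash
python3 -m creep '[[0.05,-0.04,0.02,0,1],[0.05,-0.04,0.02,0,0.5],[0.05,-0.04,0.02,0,0.15],[0.05,-0.04,0.02,0,0],[0.05,-0.04,0.02,0,0]]' 35;python3 -m creep '[[0,0,0,0,0],[0,0,0,0,0],[0,0,-0.2,0,0],[0,0,-0.7,0,0],[0,0,-1.3,0,0]]' ; python3 -c "
from h import *
on(0,0,.13)"
```

```text
clock: 3.35
position: [0.5086, -0.2254, 0.0169]
tool_rot: [3.141, -0.0, 0.335]
force: [-1.4, 0.1, 5.0]
grip_width: 0.0235
finger_force: 35.0
clock: 3.98
position: [0.5082, -0.2252, 0.0958]
tool_rot: [-3.141, 0.001, 0.335]
force: [1.0, -0.9, -0.9]
grip_width: 0.0234
finger_force: 34.5
rows: [ 2.107 -4.817 -0.57 ] twist 0.301 | t 3.98 F [ 1.  -0.9 -0.9] w 0.0234 pos [ 0.5082 -0.2252  0.0958] rot [-3.141e+00  7.000e-04  3.351e-01]
```

```bash
python3 -m creep '[[0.2,-0.4,-0.4,0.1,0],[0.6,-1.2,-0.5,0.2,0],[0.95,-2.1,-0.5,0.3,0],[1.3,-3.0,-0.5,0.3,0],[1.7,-3.8,-0.5,0.3,0]]';python3 -c "
from h import *
on(0,0,.12)"
```

```text
clock: 4.6
position: [0.5297, 0.0255, 0.1255]
tool_rot: [3.142, -0.0, 0.293]
force: [0.7, 0.2, -2.0]
grip_width: 0.0235
finger_force: 34.7
rows: [ 0.353 -1.005  0.092] twist 0.003 | t 4.60 F [ 0.7  0.2 -2. ] w 0.0235 pos [0.5297 0.0255 0.1255] rot [ 3.1415e+00 -5.0000e-04  2.9350e-01]
```

```bash
python3 -m creep '[[0.25,-0.6,0.09,0,0],[0.35,-0.95,0.3,0,0],[0.35,-1.0,0.4,0,0],[0.35,-1.0,0.4,0,0],[0.35,-1.0,0.4,0,0]]';python3 - <<'E'
from h import *
on(0,0,.09)
s=status.observe(); z=s["position"][2]-.0165
ms={}
for c in P:
    grab_frame(c); r=silhouettes(c,"straightedge")
    for d in r[:2]: print(c,d["p"],d["mask"].sum())
    if r: ms[c]=r[0]["mask"].astype(float)
# mask excludes gripper: extents along bar via mask end points
for c,m in ms.items():
    print(c,fit({c:m},.24,.024,.034,(*s["position"][:2],s["tool_rot"][2]),z))
im=[cv2.resize(grab_frame(c)[y:y+140,x:x+99],None,fx=4,fy=4,interpolation=cv2.INTER_CUBIC) for c,(x,y) in (("top",(255,145)),("scene",(300,135)))]
cv2.imwrite("pics/h.png",np.hstack(im))
E
```

```text
clock: 5.22
position: [0.5329, 0.0859, 0.1012]
tool_rot: [3.141, -0.0, 0.292]
force: [-0.7, -0.3, -1.1]
grip_width: 0.0236
finger_force: 34.6
rows: [ 0.01  -0.057  0.187] twist -0.009 | t 5.22 F [-0.7 -0.3 -1.1] w 0.0236 pos [0.5329 0.0859 0.1012] rot [ 3.1412e+00 -3.0000e-04  2.9170e-01]
scene 0.58 850
scene 0.29 2561
scene (array([0.53344438, 0.08454585, 0.29671849]), np.float64(0.4993079584775086))
```

View pics/h.png

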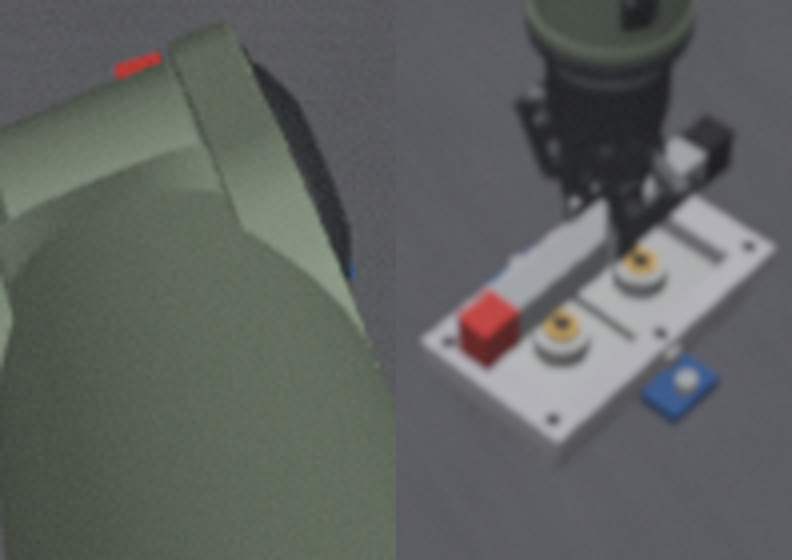

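The bar is level and centred in the hand above the cover, red end over the +x land. I'll lower it in small steps while watching the force.

```bash
python3 -m creep '[[0.01,-0.05,0.15,0,0],[0.01,-0.05,0.3,0,0],[0.01,-0.05,0.4,0,0],[0.01,-0.05,0.4,0,0],[0.01,-0.05,0.4,0,0]]';python3 -c "
from h import *
on(0,0,.0725)"; for i in 1 2; do python3 -m creep '[[0,0,0.0,0,0],[0,0,0,0,0]]' | grep -E "force:|position"; done; python3 -c "
from h import *
on(0,0,.0725)"
```

```text
clock: 6.15
position: [0.5325, 0.09, 0.0768]
tool_rot: [-3.142, -0.0, 0.293]
force: [-0.3, 0.4, -1.4]
grip_width: 0.0236
finger_force: 34.6
rows: [-0.003  0.012  0.071] twist 0.001 | t 6.15 F [-0.3  0.4 -1.4] w 0.0236 pos [0.5325 0.09   0.0768] rot [-3.1416e+00 -1.0000e-04  2.9310e-01]
position: [0.5325, 0.0901, 0.0769]
force: [0.2, -0.1, -2.6]
finger_force: 34.6
position: [0.5324, 0.0901, 0.0767]
force: [0.7, -0.5, -2.4]
finger_force: 34.6
rows: [-0.002  0.013  0.071] twist 0.001 | t 6.65 F [ 0.7 -0.5 -2.4] w 0.0236 pos [0.5324 0.0901 0.0767] rot [ 3.1416 -0.      0.2932]
```

```bash
f(){ grep -E "force: |position" | tr '\n' ' '; echo; }
python3 -m creep '[[0,0.013,0.03,0,0],[0,0.013,0.06,0,0],[0,0.013,0.06,0,0]]' | f
python3 -m creep '[[0,0,0.017,0,0],[0,0,0.017,0,0]]' | f
python3 -m creep '[[0,0,0.01,0,0],[0,0,0.01,0,0]]' | f
```

```text
position: [0.5325, 0.0893, 0.0729] force: [-0.1, 0.2, -1.9] finger_force: 34.6 
position: [0.5326, 0.0893, 0.072] force: [-0.1, -0.2, -0.8] finger_force: 34.6 
position: [0.5326, 0.0893, 0.0715] force: [-0.4, 0.6, -2.5] finger_force: 34.6
```

```bash
f(){ grep -E "force: |position" | tr '\n' ' '; echo; }
python3 -m creep '[[0,0,0.01,0,0],[0,0,0.01,0,0]]' | f
python3 -c "
from h import *
print(status.observe()['moment'])"
python3 -m creep '[[0,0,0.008,0,0],[0,0,0.008,0,0]]' | f
```

```text
position: [0.5326, 0.0893, 0.0709] force: [0.1, 1.1, -2.1] finger_force: 34.6 
[-0.03476009  0.0217932  -0.03375865]
position: [0.5326, 0.0893, 0.0706] force: [-3.1, 0.0, 5.3] finger_force: 35.7
```

```bash
f(){ grep -E "force: |position" | tr '\n' ' '; echo; }
python3 -m creep '[[0,0,0.008,0,0],[0,0,0.008,0,0]]' | f
python3 -c "
from h import *
print(status.observe()['moment'])"
```

```text
position: [0.5325, 0.0893, 0.0704] force: [-4.5, -0.3, 10.6] finger_force: 36.3 
[-0.08721148  0.65574286  0.11554402]
```

```bash
f(){ grep -E "force: |position|width" | tr '\n' ' '; echo; }
python3 -m creep '[[0,0,-0.008,0,0],[0,0,-0.008,0,0]]' | f
python3 -m creep '[[0,0,0,0,0]]' 20 | f
```

```text
position: [0.5327, 0.0893, 0.0705] force: [-1.6, 0.0, 3.6] grip_width: 0.0232 finger_force: 35.2 
position: [0.5326, 0.0893, 0.0705] force: [-2.3, 1.0, 3.9] grip_width: 0.0236 finger_force: 35.3
```

```bash
f(){ grep -E "force: |position|width" | tr '\n' ' '; echo; }
python3 -m creep '[[0,0,0,0,0.3],[0,0,0,0,0.4],[0,0,0,0,0.5],[0,0,0,0,0.6],[0,0,0,0,0.7]]' | f
python3 -m creep '[[0,0,-0.2,0,0.7],[0,0,-0.6,0,0.7],[0,0,-1.2,0,0.7],[0,0,-1.8,0,0.5],[0,0,-1.8,0,0]]' | f
python3 - <<'E'
from h import *
on(.10,0,.11)
cv2.imwrite("pics/r.png",cv2.resize(grab_frame("scene")[150:270,290:410],None,fx=5,fy=5,interpolation=cv2.INTER_CUBIC))
E
```

```text
position: [0.5326, 0.0893, 0.0704] force: [1.0, -0.0, 0.5] grip_width: 0.0597 finger_force: 0.0 
position: [0.5339, 0.0896, 0.1816] force: [-0.1, 0.8, -0.6] grip_width: 0.0258 finger_force: 0.0 
rows: [ 1.643 -0.003  1.193] twist -0.0 | t 9.90 F [-0.1  0.8 -0.6] w 0.0258 pos [0.5339 0.0896 0.1816] rot [ 3.1413 -0.0049  0.2929]
```

View pics/r.png

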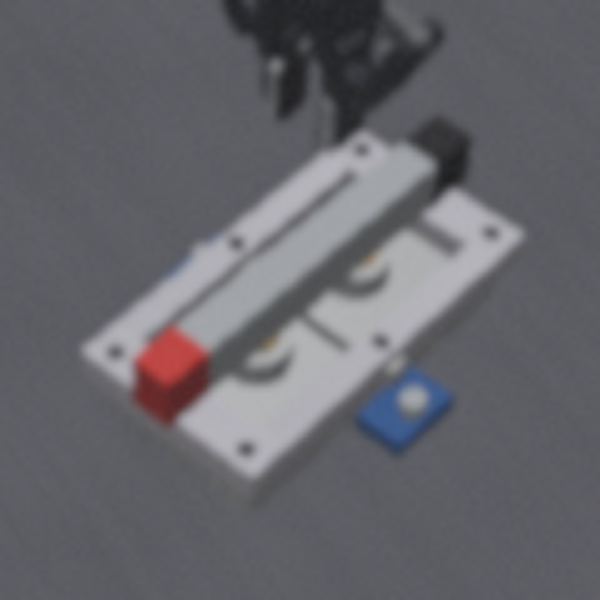

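The bar lies over the bushes. The red end appears to sit on the rim with the black end slightly raised, so seat_2 is probably the proud one. Now I'll press the red end.

```bash
f(){ grep -E "force: |position|width" | tr '\n' ' '; echo; }
python3 -m creep '[[0.6,0,0,0,0],[1.2,0,0.2,0,0],[1.64,0,0.7,0,0],[1.64,0,1.15,0,0],[1.64,0,1.2,0,0]]' | f
python3 -m creep '[[0,0,0,0,0],[0,0,0,0,0]]'|f
python3 -c "
from h import *
on(.10,0,.094)"
```

```text
position: [0.6253, 0.1174, 0.104] force: [0.4, -0.4, 0.1] grip_width: 0.0002 finger_force: 0.0 
position: [0.6272, 0.1178, 0.1077] force: [0.1, 1.0, -0.0] grip_width: 0.0001 finger_force: 0.0 
rows: [ 0.018 -0.001  0.228] twist 0.001 | t 10.82 F [ 0.1  1.  -0. ] w 0.0001 pos [0.6272 0.1178 0.1077] rot [ 3.1415e+00 -1.5000e-03  2.9310e-01]
```

```bash
f(){ grep -E "force: |position" | tr '\n' ' '; echo; }
python3 -m creep '[[0.015,0,0.06,0,0],[0.015,0,0.13,0,0],[0.015,0,0.19,0,0],[0.015,0,0.22,0,0],[0.015,0,0.22,0,0]]' | f
python3 -m creep '[[0,0,0.01,0,0],[0,0,0.01,0,0]]' | f
python3 -m creep '[[0,0,0.01,0,0],[0,0,0.01,0,0]]' | f
```

```text
position: [0.6282, 0.1182, 0.0935] force: [3.6, 0.7, 5.0] finger_force: 2.6 
position: [0.6284, 0.1183, 0.0931] force: [5.1, 1.5, 5.6] finger_force: 3.1 
position: [0.6285, 0.1183, 0.093] force: [2.3, 0.6, 12.0] finger_force: 6.1
```

The red end is rigid: 12 N with almost no movement. Lift off and press the black end.

```bash
f(){ grep -E "force: |position" | tr '\n' ' '; echo; }
python3 -m creep '[[0,0,-0.1,0,0],[0,0,-0.4,0,0],[-0.5,0,-0.6,0,0],[-1.4,0,-0.6,0,0],[-2.3,0,-0.6,0,0]]' | f
python3 -m creep '[[-0.6,0,0,0,0],[-0.95,0,0,0,0],[-1.03,0,0,0,0],[-1.03,0,0,0,0],[-1.03,0,0,0,0]]'|f
python3 -c "
from h import *
on(-.10,0,.103)"
```

```text
position: [0.494, 0.0776, 0.1288] force: [0.9, 0.1, -0.8] finger_force: 0.0 
position: [0.4372, 0.0606, 0.1281] force: [0.3, 0.3, 0.0] finger_force: 0.0 
rows: [-0.007  0.001  0.418] twist 0.002 | t 13.20 F [0.3 0.3 0. ] w -0.0003 pos [0.4372 0.0606 0.1281] rot [-3.1415e+00 -5.0000e-04  2.9330e-01]
```

```bash
f(){ grep -E "force: |position" | tr '\n' ' '; echo; }
python3 -m creep '[[0,0,0.1,0,0],[0,0,0.25,0,0],[0,0,0.37,0,0],[0,0,0.4,0,0],[0,0,0.4,0,0]]' | f
for i in 1; do python3 -m creep '[[0,0,0.017,0,0],[0,0,0.034,0,0],[0,0,0.034,0,0]]' | f; done
python3 -m creep '[[0,0,0.017,0,0],[0,0,0.034,0,0],[0,0,0.034,0,0]]' | f
```

```text
position: [0.4363, 0.0603, 0.1038] force: [0.6, -0.1, 0.1] finger_force: 0.0 
position: [0.4364, 0.0603, 0.102] force: [-0.2, 0.7, -0.6] finger_force: 0.0 
position: [0.4363, 0.0603, 0.0998] force: [-1.1, 0.3, -0.1] finger_force: 0.0
```

```bash
f(){ grep -E "force: |position" | tr '\n' ' '; echo; }
python3 -m creep '[[0,0,0.012,0,0],[0,0,0.025,0,0],[0,0,0.025,0,0]]' | f
python3 -m creep '[[0,0,0.012,0,0],[0,0,0.025,0,0],[0,0,0.025,0,0]]' | f
python3 -m creep '[[0,0,0.012,0,0],[0,0,0.025,0,0],[0,0,0.025,0,0]]' | f
```

```text
position: [0.4363, 0.0603, 0.0983] force: [-0.9, 0.2, 0.4] finger_force: 0.0 
position: [0.4363, 0.0603, 0.0969] force: [0.6, -0.2, 0.2] finger_force: 0.0 
position: [0.4363, 0.0603, 0.0953] force: [0.4, -0.3, 0.6] finger_force: 0.0
```

```bash
f(){ grep -E "force: |position" | tr '\n' ' '; echo; }
python3 -m creep '[[0,0,0.01,0,0],[0,0,0.017,0,0],[0,0,0.017,0,0]]' | f
python3 -m creep '[[0,0,0.01,0,0],[0,0,0.017,0,0],[0,0,0.017,0,0]]' | f
```

```text
position: [0.4364, 0.0603, 0.0944] force: [-0.3, 0.6, 0.2] finger_force: 0.0 
position: [0.4364, 0.0603, 0.0933] force: [-0.7, 0.7, 0.4] finger_force: 0.0
```

```bash
f(){ grep -E "force: |position" | tr '\n' ' '; echo; }
python3 -m creep '[[0,0,0.008,0,0],[0,0,0.008,0,0]]' | f
python3 -m creep '[[0,0,0.008,0,0],[0,0,0.008,0,0]]' | f
python3 -m creep '[[0,0,0.008,0,0],[0,0,0.008,0,0]]' | f
```

```text
position: [0.4364, 0.0603, 0.0929] force: [0.8, 0.1, -0.1] finger_force: 0.0 
position: [0.4364, 0.0603, 0.0924] force: [-0.2, 0.1, 1.6] finger_force: 0.5 
position: [0.4365, 0.0603, 0.0922] force: [-2.1, 0.0, 10.9] finger_force: 5.3
```

The black end is rigid at TCP z = 0.0923, so it is the low end. I came down on the red end too fast and may have missed it rocking. Go back and press it slowly.

```bash
f(){ grep -E "force: |position" | tr '\n' ' '; echo; }
python3 -m creep '[[0,0,-0.1,0,0],[0,0,-0.4,0,0],[0.5,0,-0.6,0,0],[1.4,0,-0.6,0,0],[2.3,0,-0.6,0,0]]' | f
python3 -m creep '[[0.7,0,0,0,0],[1.0,0,0,0,0],[1.03,0,0,0,0],[1.03,0,0.2,0,0],[1.03,0,0.3,0,0]]'|f
python3 -m creep '[[0,0,0,0,0],[0,0,0,0,0]]'|f
python3 -c "
from h import *
on(.10,0,.102)"
```

```text
position: [0.5701, 0.1006, 0.1286] force: [-0.8, 0.0, 0.5] finger_force: 0.0 
position: [0.6266, 0.1176, 0.109] force: [-0.1, -0.1, -0.4] finger_force: 0.0 
position: [0.6277, 0.1179, 0.1102] force: [-0.0, -0.3, 0.8] finger_force: 0.0 
rows: [ 0.011 -0.001  0.136] twist 0.001 | t 18.70 F [-0.  -0.3  0.8] w -0.0002 pos [0.6277 0.1179 0.1102] rot [ 3.1416e+00 -3.0000e-04  2.9310e-01]
```

```bash
f(){ grep -E "force: |position" | tr '\n' ' '; echo; }
python3 -m creep '[[0.01,0,0.05,0,0],[0.01,0,0.1,0,0],[0.01,0,0.13,0,0],[0.01,0,0.13,0,0]]' | f
for i in 1; do python3 -m creep '[[0,0,0.015,0,0],[0,0,0.033,0,0],[0,0,0.033,0,0]]' | f; done
python3 -m creep '[[0,0,0.015,0,0],[0,0,0.033,0,0],[0,0,0.033,0,0]]' | f
python3 -m creep '[[0,0,0.015,0,0],[0,0,0.033,0,0],[0,0,0.033,0,0]]' | f
python3 -m creep '[[0,0,0.01,0,0],[0,0,0.017,0,0],[0,0,0.017,0,0]]' | f
```

```text
position: [0.6281, 0.1182, 0.102] force: [-0.9, -0.6, 0.4] finger_force: 0.0 
position: [0.6282, 0.1182, 0.1001] force: [0.3, 0.3, -0.3] finger_force: 0.0 
position: [0.6282, 0.1182, 0.0981] force: [-0.4, 0.3, -0.0] finger_force: 0.0 
position: [0.6283, 0.1182, 0.0961] force: [-0.3, 0.2, 1.1] finger_force: 0.5 
position: [0.6286, 0.1183, 0.0954] force: [2.2, 1.1, 4.2] finger_force: 1.8
```

```bash
f(){ grep -E "force: |position" | tr '\n' ' '; echo; }
python3 -m creep '[[0,0,0.01,0,0],[0,0,0.02,0,0],[0,0,0.02,0,0]]' | f
python3 -m creep '[[0,0,0.01,0,0],[0,0,0.015,0,0],[0,0,0.015,0,0]]' | f
python3 -m creep '[[0,0,0.008,0,0],[0,0,0.008,0,0]]' | f
```

```text
position: [0.6284, 0.1182, 0.0941] force: [3.8, 0.4, 5.7] finger_force: 2.6 
position: [0.6285, 0.1183, 0.0932] force: [4.7, 0.9, 5.0] finger_force: 2.7 
position: [0.6286, 0.1183, 0.093] force: [2.9, 1.0, 9.1] finger_force: 4.6
```

The red end gives from about 0.097 to 0.093 at about 5 N, then stops on the rim. So the bush under the red half, seat_1, is the proud one. Ease off slowly and check where the bar lies.

```bash
f(){ grep -E "force: |position" | tr '\n' ' '; echo; }
python3 -m creep '[[0,0,-0.03,0,0],[0,0,-0.06,0,0],[0,0,-0.09,0,0],[0,0,-0.2,0,0],[0,0,-0.5,0,0]]' | f
python3 -m creep '[[-0.3,0,0,0,0],[-0.8,0,0,0,0],[-1.0,0,0,0,0],[-1.0,0,0,0,0],[-1.0,0,0,0,0]]' | f
python3 - <<'E'
from h import *
on(.04,0,.10)
grab_frame("scene"); r=silhouettes("scene","straightedge"); print([(d["p"],d["mask"].sum()) for d in r])
print(fit({"scene":r[0]["mask"].astype(float)},.24,.024,.034,COVER,.0525))
v=COVER;im=grab_frame("scene");S=5;im=cv2.resize(im,None,fx=S,fy=S,interpolation=cv2.INTER_CUBIC)
X=box(.24,.024,.034,*COVER,z=.05+.004*110/150,pitch=-.0267); q=proj("scene",X)
for a,b in ((1,3),(3,7),(7,5),(5,1),(2,6),(6,7),(2,3),(4,6),(4,5)):
    cv2.line(im,*[tuple(int(t) for t in np.round((q[k]+.5)*S)) for k in(a,b)],(0,255,0),1)
cv2.imwrite("pics/p.png",im[150*S:270*S,290*S:410*S])
E
```

```text
position: [0.6278, 0.1181, 0.1228] force: [-0.3, 0.2, -0.0] finger_force: 0.0 
position: [0.5717, 0.1012, 0.1229] force: [0.1, 0.5, 0.7] finger_force: 0.0 
rows: [-0.017  0.001  0.382] twist 0.002 | t 22.95 F [0.1 0.5 0.7] w 0.0001 pos [0.5717 0.1012 0.1229] rot [-3.1415e+00 -9.0000e-04  2.9320e-01]
[(0.72, np.int64(1197))]
(array([0.53129484, 0.08805147, 0.27888127]), np.float64(0.09255819286779039))
```

View pics/p.png

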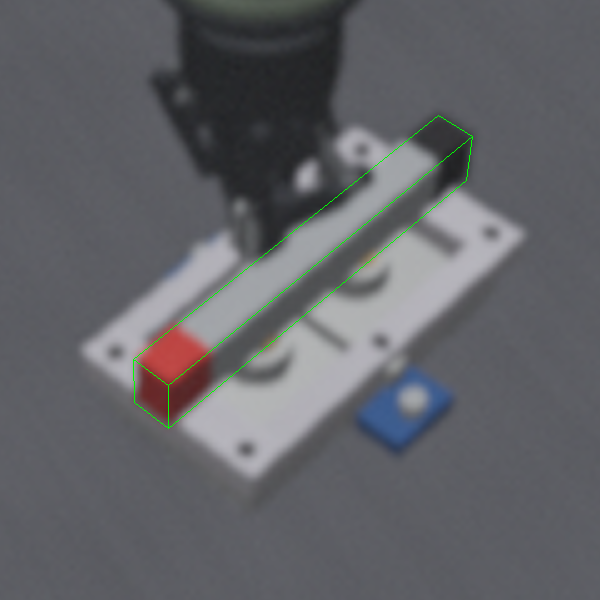

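The bar is still on the middle line to within about 2 mm, red end at (172,375) in the crop. Now press over seat_1.

```bash
f(){ grep -E "force: |position" | tr '\n' ' '; echo; }
python3 -m creep '[[-0.015,0,0.1,0,0],[-0.015,0,0.25,0,0],[-0.015,0,0.36,0,0],[-0.015,0,0.38,0,0],[-0.015,0,0.38,0,0]]' | f
python3 -m creep '[[0,0,0.012,0,0],[0,0,0.025,0,0],[0,0,0.025,0,0]]' | f
python3 -m creep '[[0,0,0.012,0,0],[0,0,0.025,0,0],[0,0,0.025,0,0]]' | f
python3 -m creep '[[0,0,0.008,0,0],[0,0,0.008,0,0]]' | f
python3 -m creep '[[0,0,0.008,0,0],[0,0,0.008,0,0]]' | f
```

```text
position: [0.5699, 0.1006, 0.0997] force: [-0.2, 0.1, 0.3] finger_force: 0.0 
position: [0.57, 0.1005, 0.0983] force: [0.1, 0.5, 0.3] finger_force: 0.0 
position: [0.5699, 0.1006, 0.0967] force: [-0.8, -0.2, 0.3] finger_force: 0.0 
position: [0.57, 0.1006, 0.0963] force: [0.4, 0.9, 0.0] finger_force: 0.0 
position: [0.5701, 0.1006, 0.096] force: [0.5, -0.3, 3.0] finger_force: 1.7
```

```bash
f(){ grep -E "force: |position" | tr '\n' ' '; echo; }
for i in 1; do python3 -m creep '[[0,0,0.005,0,0],[0,0,0.01,0,0],[0,0,0.01,0,0]]' | f; done
python3 -m creep '[[0,0,0.005,0,0],[0,0,0.01,0,0],[0,0,0.01,0,0]]' | f
python3 -m creep '[[0,0,0.005,0,0],[0,0,0.01,0,0],[0,0,0.01,0,0]]' | f
```

```text
position: [0.5705, 0.1008, 0.0957] force: [0.5, 0.7, 7.1] finger_force: 4.0 
position: [0.5706, 0.1008, 0.0953] force: [0.4, 1.0, 11.0] finger_force: 5.5 
position: [0.5707, 0.1008, 0.0948] force: [1.0, 0.5, 10.8] finger_force: 5.6
```

```bash
f(){ grep -E "force: |position" | tr '\n' ' '; echo; }
python3 -m creep '[[0,0,0.006,0,0],[0,0,0.012,0,0],[0,0,0.015,0,0],[0,0,0.015,0,0]]' | f
python3 -m creep '[[0,0,0.006,0,0],[0,0,0.012,0,0],[0,0,0.012,0,0]]' | f
python3 -m creep '[[0,0,0.005,0,0],[0,0,0.01,0,0],[0,0,0.01,0,0]]' | f
```

```text
position: [0.5706, 0.1008, 0.0939] force: [0.3, -0.3, 12.1] finger_force: 5.6 
position: [0.5706, 0.1008, 0.0931] force: [0.6, -0.4, 10.0] finger_force: 5.5 
position: [0.5707, 0.1008, 0.0925] force: [0.4, -0.1, 10.5] finger_force: 5.6
```

```bash
f(){ grep -E "force: |position" | tr '\n' ' '; echo; }
python3 -m creep '[[0,0,0.005,0,0],[0,0,0.005,0,0]]' | f
python3 -m creep '[[0,0,0.005,0,0],[0,0,0.005,0,0]]' | f
python3 -m creep '[[0,0,0.005,0,0],[0,0,0.005,0,0]]' | f
```

```text
position: [0.5707, 0.1008, 0.0923] force: [0.6, 0.8, 11.6] finger_force: 5.7 
position: [0.5708, 0.1009, 0.0921] force: [0.5, 0.6, 12.5] finger_force: 6.5 
position: [0.5708, 0.1008, 0.092] force: [-1.8, 0.4, 16.9] finger_force: 9.2
```

```bash
f(){ grep -E "force: |position" | tr '\n' ' '; echo; }
python3 -m creep '[[0,0,0.003,0,0],[0,0,0.003,0,0],[0,0,0.003,0,0]]' | f
python3 -m creep '[[0,0,-0.03,0,0],[0,0,-0.15,0,0],[0,0,-0.5,0,0],[0.5,0,-0.5,0,0],[0.95,0,-0.5,0,0]]' | f
python3 -m creep '[[0.05,0,0,0,0],[0.05,0,0,0,0],[0.05,0,0,0,0]]' | f
python3 -c "
from h import *
on(.098,0,.095)"
```

```text
position: [0.5708, 0.1009, 0.092] force: [-3.3, -0.4, 22.1] finger_force: 10.8 
position: [0.6254, 0.1173, 0.1215] force: [0.2, -0.1, 0.5] finger_force: 0.0 
position: [0.6267, 0.1176, 0.1208] force: [-0.2, 0.5, 0.6] finger_force: 0.0 
rows: [-0.006 -0.002  0.43 ] twist 0.001 | t 29.48 F [-0.2  0.5  0.6] w 0.0002 pos [0.6267 0.1176 0.1208] rot [3.1415e+00 5.0000e-04 2.9310e-01]
```

The bush went in at about 11 N and stopped hard at 22 N. Now a light press on red.

```bash
f(){ grep -E "force: |position" | tr '\n' ' '; echo; }
python3 -m creep '[[0,0,0.1,0,0],[0,0,0.25,0,0],[0,0,0.38,0,0],[0,0,0.42,0,0],[0,0,0.42,0,0]]' | f
python3 -m creep '[[0,0,0.012,0,0],[0,0,0.025,0,0],[0,0,0.025,0,0]]' | f
python3 -m creep '[[0,0,0.008,0,0],[0,0,0.008,0,0]]' | f
python3 -m creep '[[0,0,0.006,0,0],[0,0,0.006,0,0]]' | f
```

```text
position: [0.6273, 0.1179, 0.0953] force: [0.7, 0.2, 0.8] finger_force: 0.0 
position: [0.6274, 0.1179, 0.0941] force: [0.9, -0.3, 0.5] finger_force: 0.0 
position: [0.6274, 0.1179, 0.0936] force: [0.2, -0.2, 1.0] finger_force: 0.0 
position: [0.6274, 0.1179, 0.0932] force: [-0.9, 0.2, -0.5] finger_force: 0.0
```

```bash
f(){ grep -E "force: |position" | tr '\n' ' '; echo; }
python3 -m creep '[[0,0,0.008,0,0],[0,0,0.008,0,0]]' | f
python3 -m creep '[[0,0,0.006,0,0],[0,0,0.006,0,0]]' | f
python3 -m creep '[[0,0,0.004,0,0],[0,0,0.004,0,0]]' | f
```

```text
position: [0.6273, 0.1179, 0.0927] force: [0.3, 0.5, -0.7] finger_force: 0.0 
position: [0.6273, 0.118, 0.0923] force: [-0.2, 0.0, 0.7] finger_force: 0.0 
position: [0.6274, 0.1179, 0.0922] force: [-0.6, 0.2, 1.0] finger_force: 0.5
```

```bash
f(){ grep -E "force: |position" | tr '\n' ' '; echo; }
python3 -m creep '[[0,0,0.004,0,0],[0,0,0.004,0,0]]' | f
python3 -m creep '[[0,0,0.003,0,0],[0,0,0.003,0,0]]' | f
```

```text
position: [0.6275, 0.1179, 0.0922] force: [-1.3, -0.6, 4.0] finger_force: 2.6 
position: [0.6274, 0.1179, 0.0921] force: [-2.7, -0.1, 7.7] finger_force: 3.9
```

The red end is now rigid at 0.0922. Next the black end.

```bash
f(){ grep -E "force: |position" | tr '\n' ' '; echo; }
python3 -m creep '[[0,0,-0.1,0,0],[0,0,-0.4,0,0],[-0.5,0,-0.5,0,0],[-1.4,0,-0.5,0,0],[-2.3,0,-0.5,0,0]]' | f
python3 -m creep '[[-0.7,0,0,0,0],[-1.02,0,0,0,0],[-1.02,0,0,0,0],[-1.02,0,0.2,0,0],[-1.02,0,0.35,0,0]]'|f
python3 -m creep '[[0,0,0.05,0,0],[0,0,0.07,0,0],[0,0,0.07,0,0]]'|f
python3 -c "
from h import *
on(-.102,0,.0935)"
```

```text
position: [0.4941, 0.0777, 0.1227] force: [0.1, -0.1, 0.4] finger_force: 0.0 
position: [0.4372, 0.0606, 0.0998] force: [0.4, 0.3, -0.2] finger_force: 0.0 
position: [0.4367, 0.0604, 0.0965] force: [-0.2, -0.1, 0.7] finger_force: 0.0 
rows: [-0.033 -0.     0.049] twist 0.001 | t 33.85 F [-0.2 -0.1  0.7] w 0.0001 pos [0.4367 0.0604 0.0965] rot [-3.1416e+00  1.0000e-04  2.9320e-01]
```

```bash
f(){ grep -E "force: |position" | tr '\n' ' '; echo; }
python3 -m creep '[[-0.02,0,0.025,0,0],[-0.02,0,0.05,0,0],[-0.02,0,0.06,0,0],[-0.02,0,0.06,0,0]]' | f
python3 -m creep '[[0,0,0.006,0,0],[0,0,0.006,0,0]]' | f
python3 -m creep '[[0,0,0.005,0,0],[0,0,0.005,0,0]]' | f
```

```text
position: [0.4355, 0.06, 0.0929] force: [-0.3, 0.6, -0.6] finger_force: 0.0 
position: [0.4355, 0.06, 0.0925] force: [-0.0, -0.8, 0.5] finger_force: 0.0 
position: [0.4355, 0.06, 0.0922] force: [0.4, -0.5, 0.1] finger_force: 0.0
```

```bash
f(){ grep -E "force: |position" | tr '\n' ' '; echo; }
python3 -m creep '[[0,0,0.004,0,0],[0,0,0.004,0,0]]' | f
python3 -m creep '[[0,0,0.004,0,0],[0,0,0.004,0,0]]' | f
```

```text
position: [0.4355, 0.06, 0.0921] force: [-1.1, -0.5, 2.7] finger_force: 1.7 
position: [0.4356, 0.06, 0.092] force: [-1.9, -0.9, 10.9] finger_force: 5.5
```

Rigid at the same height as the red end. Lift away and check.

```bash
f(){ grep -E "force: |position" | tr '\n' ' '; echo; }
python3 -m creep '[[0,0,-0.1,0,0],[0,0,-0.4,0,0],[0,0,-1,0,0],[0,0,-1.8,0,0],[0,0,-2.5,0,0]]' | f
python3 -m creep '[[0,0.6,0,0,0],[0,1.5,0,0,0],[0,2.4,0,0,0],[0,3,0,0,0],[0,3,0,0,0]]' | f
python3 - <<'E'
from h import *
out=[]
for c,(x,y) in (("top",(255,150)),("scene",(300,150))):
    im=grab_frame(c);cv2.imwrite(f"pics/{c}_end.png",im); r=silhouettes(c,"straightedge")
    if r: print(c,r[0]["p"],fit({c:r[0]["mask"].astype(float)},.24,.024,.034,COVER,.05))
    out.append(cv2.resize(im[y:y+140,x:x+99],None,fx=4,fy=4,interpolation=cv2.INTER_CUBIC))
cv2.imwrite("pics/end.png",np.hstack(out))
E
```

```text
position: [0.4354, 0.06, 0.2437] force: [0.1, -0.0, 0.5] finger_force: 0.0 
position: [0.4876, -0.1148, 0.2417] force: [-0.3, 0.9, 0.8] finger_force: 0.0 
top 0.82 (array([0.53121787, 0.08789821, 0.29357943]), np.float64(0.06517362079112846))
scene 0.84 (array([0.530018  , 0.087332  , 0.29061465]), np.float64(0.06592752284159738))
```

View pics/end.png

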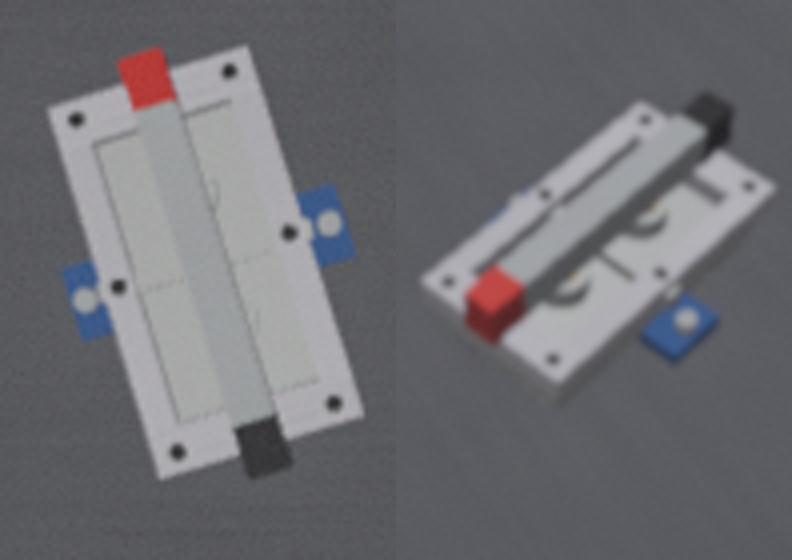

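The bar lies flat on the middle line, about 2 mm from centre, with the red end at (147,78) and the black end at (264,446) in the crop. It touches nothing else and the robot is clear of it. I'll hand the job in.

```bash
python3 -c "
from workcell import bot
print(bot.job_done())"
```

```text
the job is handed in; nothing more can be done
None
```

I handed the job in: the proud bush (seat_1, under the red half) is pressed to its stop, peaking at a measured 22 N; neither end rocks any more, though that last check reached about 11 N on the black end rather than a truly light press, and the straightedge is left flat on the middle line, about 2 mm off centre.

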